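Check the seal groove, then close the dust-filter cover

ROBOT

A 7-joint arm with a two-finger parallel gripper is mounted at the origin on the work surface. World frame = base frame: x ahead of the robot, y to its left, z up, the work surface at z = 0. Lengths are in m, angles in degrees, forces in N, time in s.
With the tool pointing down it reaches from about 0.425 to 0.875 m from the base axis. Payload 9.9 kg.
Tool frame: the origin (TCP) lies on the centre line of the jaws, within the pads' length; the fingertips stand 8 mm ahead of it and the grasp point (between the pads) lies 11 mm behind it; x points along the fingers, z is the direction in which the jaws open and shut, and the axes are right-handed (so a half turn about x gives the same grasp; the last joint's range is limited). The gripper opens to 85 mm and grips with 20 to 120 N. Pads are 22 mm wide; open, the fingers measure 114 mm over their backs; the gripper's body (76 mm by 85 mm) begins 54 mm behind the grasp point. The pads swing forward as they close: fully open they stand 13 mm farther back than shut.
Start: joints at [-79.286, 32.985, 1.427, 82.34, -0.859, 64.687, -3.237], TCP at [0.181, 0.65, 0.239] pointing down, gripper open.
Joint ranges: [-157.87, 157.87], [-19.46, 123.44], [-87.15, 90], [11.01, 140.99], [-62.26, 242.26], [9.8, 113.94], [-161.44, 161.44]. Speed limits (degrees/s): [127.2, 127.2, 172.46, 172.46, 180, 180, 180].

INTERFACE

Orientations are given as a 3x3 rotation matrix whose columns are the frame's x, y, z axes.
In Python, from rig import * gives the robot as it stands. The module is installed in compiled form; this text tells all that it offers.
- The arm moves only by the tool apply_moves, never from a script. Its argument "deltas" is a list of rows, each an object with "translation": the shift along the world's x, y, z in mm, a list of three; "twist": the turn, a rotation vector about the world's x, y, z in rad, a list of three. In form: [{"translation": [x, y, z], "twist": [rx, ry, rz]}, ...]. A call has 1 to 20 rows; each row is the pose to reach, as a shift and turn from the pose commanded when the call began; what a row does not reach only later rows make up. A row lasts 1/10 s, in which the tool goes at most 50 mm and 8.59 degrees, less where a joint would pass 70% of its speed; a pose out of reach is approached as far as the arm can. A call with a gripper value outside its range is refused whole. "gripper" is the opening, from -1 (shut) to 1 (fully open), so that 0 is half open, set as the call begins (left out, the last holds). The fingers move at their own pace and stop on an object; "squeeze" is the grip in N (left out, the last holds). Time passes only in rows, so rows that repeat a pose let the fingers close. It gives the time, the measured TCP pose, the force and the opening at its end, in the units of the state.
- observe(): the state, without advancing time (a new reading comes with each control period).
- get_image(name): name is "scene" or "top" or "wrist"; returns a dict with "pixels" (480x640x3 uint8, red, green, blue), "depth" (480x640 float32, m along the optical axis (not along the pixel's ray), 0 where there is no reading), "fx", "fy", "cx", "cy" (pixels), "k1" (the pictures are not rectified: a ray, as slopes to the right and down, at radius r is drawn at 1 + k1 r^2 times it, then the intrinsics apply), "eye" and "rotation" of the camera in the world; the wrist camera has in their place "hand_eye" (4x4, takes a point from camera to tool coordinates, whose origin is the TCP and whose axes are the tool frame's). Camera axes: x right, y up, looking along -z (the intrinsics and any distortion apply to the point x, -y, -z); pixel columns grow to the right and rows downward; lengths in m; the calibration is good to about 2 mm. A picture is of the moment at which its call begins: read the wrist's pose just before it.
- sign_off(): hands the job in, once; it reports no verdict.
The state is a dict: "t": time; "q": joint angles; "joint_vel": joint speeds; "joint_torque": joint torques, N m; "position": TCP position; "tcp_rot": TCP orientation; "ft_force": force on the tool from outside, world axes, zero at the start; "torque": the same for the moment, N m; "finger_gap": finger opening in m.
Only numpy, scipy, OpenCV 4.12 (cv2) and the standard library are available. Lean on these libraries where they do the work, as an engineer would, in place of code of your own. Each camera call takes 0.05 s, during which the arm holds its last target.

TASK

Check that the dust filter's seal groove is clear: take the scriber from its wooden block and run its tip slowly (about 4 cm/s), down inside the groove, from the groove's left end to its right end as seen from the robot, then stand the scriber back in its block, fully home, and let go of it. Then, with the cover still up on its springs, turn the wing fastener clockwise until it lines up with the two marks on the cover, and only after that press the cover down flush with its frame. Finish while still holding the cover pressed flush; leave everything else on the bench where it is.

Things in the scene. Friction and masses are not known exactly. Their poses are not given: they have to be found in the camera images.
- housing: grey steel filter housing, fixed, 210 mm (its x, depth) x 200 mm (y, width) x 60 mm high, yaw within 0.35 rad of square. Origin: centre of its underside; x away from the robot, y left, z up. Its flat frame top, 60 mm above the bench, has a recess with an aluminium cover, and in front of the cover a seal groove along y. A stub pipe 48 mm across sticks out 22 mm at the far side
- groove_left (a point): left end wall of the seal groove, mid-width, at frame-top level; axes as the housing. The groove is straight along the housing's y at its x = -85 mm, 10 mm wide, 8 mm deep, 150 mm long, with a flat dark rubber-lined floor and closed ends
- groove_right (a point): right end wall of the seal groove, mid-width, at frame-top level; axes as the housing
- cover (a joint): how far the cover is pressed down, m: 0 = up on its springs, its top 8 mm proud of the frame; 0.008 = fully down at a hard stop, its top flush with the frame. It moves straight down and springs up again when let go: about 4.5 N starts it, about 11 N holds it fully down
- cover_top (a point): centre of the cover's top, at the foot of the fastener; axes as the housing. The cover is 146 mm (x) x 168 mm (y), its top 68 mm above the bench when up, 60 mm when flush. Two dark engraved marks, 26 x 5 mm, lie on it along the housing's y, centred 58 mm left and right of the fastener
- fastener (a joint): angle of the wing fastener, rad, growing clockwise seen from above: 0 = wing along the housing's x, 1.571 = wing (and the slot line on its top) in line with the two marks, along the housing's y. Starts at 0.15 to 0.75; stops only at 0 and 2.1, none at the aligned place; about 0.05 N m of friction; stays where left
- wing (a point): on the fastener's axis, at the height to grip, 20 mm above the cover's top; x along the wing. The wing is a steel bar 46 mm long, 10 mm thick, from 6 to 32 mm above the cover, on a disc 34 mm across and 6 mm high at the cover's centre. It moves down with the cover, so the cover can be pressed down by it
- stylus: scriber standing upright, tip down, in its block; 121 mm long, about 80 g. Origin: at its tip, z along it towards the handle. Steel point 3 mm wide at the tip, widening to a shank 8 mm thick at 14 mm; brass collar 24 mm across from 45 to 51 mm; round wooden handle 15 mm thick from 51 to 121 mm
- stylus_tip (a point): the scriber's tip (same point as stylus)
- holder: plain wooden block 80 x 80 x 60 mm, fixed, with one hole in the middle of its top; it stands left or right of the housing. Origin: centre of its underside, z up. The scriber's collar rests on its top, so that the tip is then 15 mm above the bench
- holder_hole0 (a point): centre of the hole's mouth, on the block's top; the hole is 13 mm across and 54 mm deep
- bur_stand: bystander: fixed wooden stand 85 x 75 mm, 35 mm high, with nine thin burs up to 78 mm above the bench, on the other side of the housing; origin at the centre of its underside
- hammer: bystander: small bench hammer, lying; leave it alone
- dish: bystander: small copper bowl, 72 mm across, 30 mm high; leave it alone
- jar: bystander: small amber glass jar, 56 mm across, 70 mm high; leave it alone
- bench_block: bystander: square steel bench block, 75 x 75 x 22 mm; leave it alone
- screwdriver: bystander: screwdriver with a wooden handle, lying; leave it alone
- ring_box: bystander: small wooden box, 90 x 65 x 50 mm; leave it alone
- bangle: bystander: brass ring lying flat, 62 mm across, 12 mm high; leave it alone
Things that resemble listed ones, but are neither listed nor needed, are in the scene too. Leave any red look-alike of the stylus alone. Leave any pink look-alike of the holder alone.

How it is judged:
By the outcome, as a careful person would: the job done as asked, in the order asked, and still so for the second after the job is handed in, while the arm keeps its last pose, push and grip.
It also fails if it takes over 64 s, if anything falls off the work surface, if the arm or the gripper's body presses on something with over 40 N, if the wrist force passes 120 N, or if a joint passes its speed limit or range.

## Working session

There is one attempt and no reset: what is moved stays moved. The work goes in short steps, Python scripts to look and compute and a tool call to move; the robot and the scene stay as the last step left them, time stands still between calls to the robot, and variables do not carry over. Pictures are saved under pics/ and viewed, and the job is handed in when it is done.

Besides the shell and the picture viewer there is one more tool, called after "Call:" in YAML: its name, and indented under it one key for each argument. apply_moves: Moves the arm, as the interface text tells. Its arguments: {"type":"object","properties":{"deltas":{"type":"array","items":{"type":"object","properties":{"translation":{"type":"array","items":{"type":"number"}},"twist":{"type":"array","items":{"type":"number"}}}}},"gripper":{"type":"number"},"squeeze":{"type":"number"}},"required":["deltas"]}

```bash
mkdir -p pics
cat > h.py <<'E'
from rig import *
import numpy as np, cv2, pickle
def grab(n,tag):
    s=observe(); d=get_image(n); d=dict(d); d['state']=s
    pickle.dump(d,open(f'pics/{tag}.pkl','wb')); cv2.imwrite(f'pics/{tag}.png',d['pixels'][:,:,::-1]); return d
def load(tag): return pickle.load(open(f'pics/{tag}.pkl','rb'))
def pose(d):
    if 'hand_eye' in d:
        T=np.eye(4);T[:3,:3]=np.array(d['state']['tcp_rot']);T[:3,3]=d['state']['position']
        M=T@np.array(d['hand_eye']);return M[:3,:3],M[:3,3]
    return np.array(d['rotation']),np.array(d['eye'])
def ray(d,u,v):
    K=np.array([[d['fx'],0,d['cx']],[0,d['fy'],d['cy']],[0,0,1.]])
    p=cv2.undistortPoints(np.array([[[u,v]]],float),K,np.array([d['k1'],0,0,0,0.]))[0,0]
    R,e=pose(d); return e,R@np.array([p[0],-p[1],-1.])
def atz(d,u,v,z):
    e,r=ray(d,u,v); return e+r*(z-e[2])/r[2]
def atd(d,u,v):
    e,r=ray(d,u,v); return e+r*d['depth'][int(round(v)),int(round(u))]
def crop(tag,u0,v0,w,h,s,out):
    im=cv2.imread(f'pics/{tag}.png')[v0:v0+h,u0:u0+w]; cv2.imwrite(f'pics/{out}.png',cv2.resize(im,None,fx=s,fy=s,interpolation=cv2.INTER_CUBIC))
E
python3 - <<'E'
from h import *
for n in ['scene','top','wrist']:
    d=grab(n,n+'0'); print(n,d['fx'],d['k1'],pose(d)[1])
s=observe(); print({k:np.round(v,3).tolist() for k,v in s.items()})
E
```

```text
scene 489.9537054764571 -0.11808212397557023 [1.12207268 0.82178538 0.77442652]
top 480.5074971328984 -0.12934348761603123 [0.33754433 0.01783856 1.2158417 ]
wrist 387.14769242421073 -0.08226589629533484 [0.11384217 0.66871211 0.3734018 ]
{'t': 0.15, 'q': [-79.287, 33.02, 1.423, 82.374, -0.86, 64.688, -3.237], 'joint_vel': [-0.001, -0.175, -0.019, -0.162, -0.194, 0.012, -0.091], 'joint_torque': [0.004, -76.626, 2.253, -28.618, 0.016, 0.01, -0.0], 'position': [0.18, 0.65, 0.239], 'tcp_rot': [[-0.0, -0.964, 0.267], [-0.001, 0.267, 0.964], [-1.0, -0.0, -0.001]], 'ft_force': [-0.92, 0.382, -0.255], 'torque': [-0.038, 0.0, -0.052], 'finger_gap': 0.085}
```

View pics/top0.png

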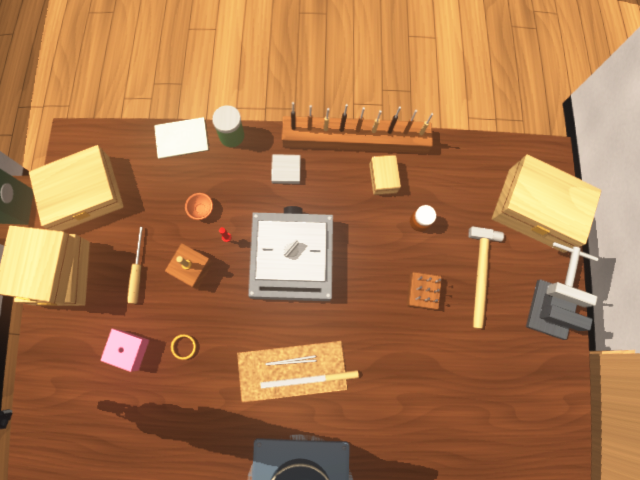

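View pics/scene0.png

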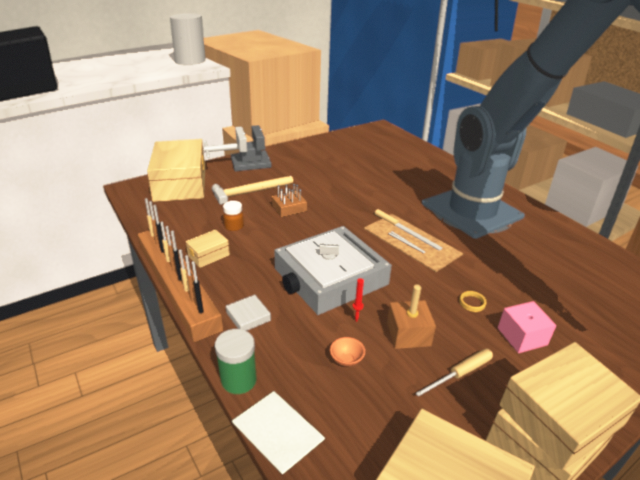

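View pics/wrist0.png

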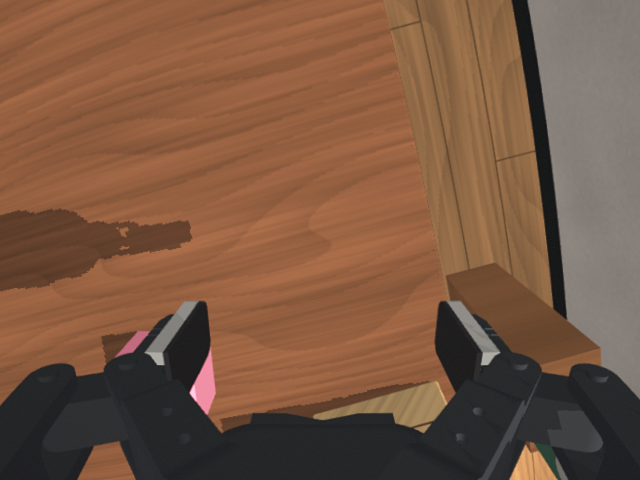

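Candidates for the scriber: the wood and brass one in a wooden block at top (184,263), and the red look-alike at (225,235). For the block: the wooden one at (187,266), and the pink one at (125,350). By the description I choose the wooden pair at (187,266). Next I check it in a close crop.

Run:
```python
from h import *
crop('top0',150,190,200,130,4,'c1')
crop('scene0',300,210,160,150,4,'c2')
```

```text
(no output)
```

View pics/c1.png

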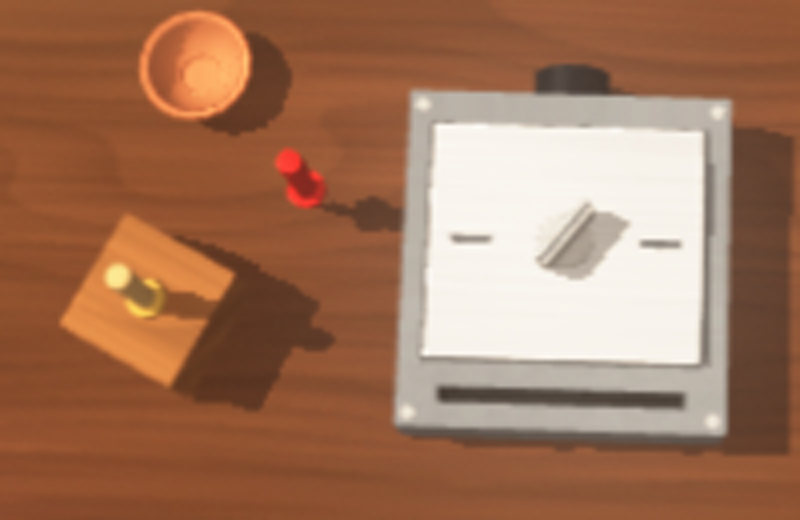

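View pics/c2.png

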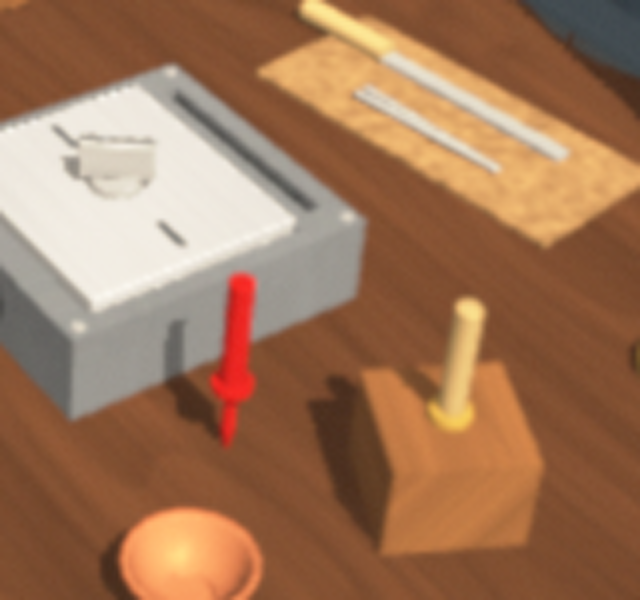

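Run:
```python
from h import *
d=load('top0')
def c(u,v,z): return atz(d,150+(u+.5)/4-.5,190+(v+.5)/4-.5,z)
B=[c(*p,.06) for p in [(127,213),(235,273),(172,388),(62,322)]]
print('block',np.mean(B,0)); 
for i in range(4): e=B[(i+1)%4]-B[i];print(np.linalg.norm(e),np.degrees(np.arctan2(e[1],e[0])))
print('handle',c(117,277,.136),'collar',c(145,297,.066))
gl,gr=c(438,394,.06),c(685,401,.06); print('groove',gl,gr,np.linalg.norm(gl-gr),np.degrees(np.arctan2(*(-(gl-gr)[:2]))))
ml,mr=c(471,238,.068),c(661,244,.068); print('marks',ml,mr,(ml+mr)/2, np.linalg.norm(ml-mr))
F=[c(*p,.06) for p in [(412,92),(732,102),(725,436),(397,427)]]
print('frame',F,np.mean(F,0))
print('wing',c(590,206,.1),c(543,264,.1)); print('red',c(288,160,.121),c(312,190,.048))
# depth fits
dep=d['depth']
for n,(u,v) in dict(cover=(480,320),frame=(560,420),block=(190,260),handle=(117,277)).items():
  p=atd(d,150+u/4,190+v/4);print(n,p)
```

```text
block [0.52748091 0.29740168 0.06      ]
0.078767530510037 -116.53104024880413
0.07979211543990777 155.22437218113737
0.08102141078265293 62.202869275292066
0.07796473173096796 -26.376589854655695
handle [0.52683786 0.29859137 0.136     ] collar [0.52738533 0.29835325 0.066     ]
groove [0.47583624 0.11633393 0.06      ] [ 0.47707649 -0.03296307  0.06      ] 0.1493021497706898 179.52404036456852
marks [0.57111209 0.10052837 0.068     ] [ 0.57162079 -0.01538863  0.068     ] [0.57136644 0.04256987 0.068     ] 0.11591811970524937
frame [array([0.66444982, 0.14270436, 0.06      ]), array([ 0.66527072, -0.05733125,  0.06      ]), array([ 0.45674617, -0.05763336,  0.06      ]), array([0.45490064, 0.14004444, 0.06      ])] [0.56034183 0.04194605 0.06      ]
wing [0.58660691 0.0284237  0.1       ] [0.55049038 0.05489064 0.1       ]
red [0.60316169 0.20687272 0.121     ] [0.6021198  0.20301427 0.048     ]
cover [0.519832   0.09161884 0.06824335]
frame [0.46205671 0.04107851 0.05938748]
block [0.55162067 0.27269612 0.06000508]
handle [0.5255634  0.29699574 0.13848122]
```

The scriber in the wooden block is confirmed: handle top at crop (117,277), collar at (145,297), block plain wood. The red one stands alone at (290,165). Next is a hover near the block for a wrist view.

Run:
```python
from h import *
d=load('wrist0'); H=np.array(d['hand_eye']); print(H.round(3), d['cx'],d['cy'])
import math
a=math.radians(54.)
R=np.array([[0,-math.sin(a),math.cos(a)],[0,math.cos(a),math.sin(a)],[-1,0,0]])
T=np.eye(4);T[:3,:3]=R
M=T@H; print('view dir',-M[:3,2],'cam off',M[:3,3])
```

```text
[[-0.     0.276 -0.961 -0.135]
 [ 0.     0.961  0.276  0.069]
 [ 1.    -0.    -0.     0.   ]
 [ 0.     0.     0.     1.   ]] 322.1795377203925 238.6683732317284
view dir [ 0.22390891 -0.16220021 -0.96101815] cam off [-0.05593792  0.0406432   0.13488123]
```

Call:
apply_moves:
  deltas:
    - {"translation": [10, -10, 10], "twist": [0, 0, -0.03]}
    - {"translation": [30, -30, 20], "twist": [0, 0, -0.06]}
    - {"translation": [60, -60, 30], "twist": [0, 0, -0.1]}
    - {"translation": [90, -90, 40], "twist": [0, 0, -0.14]}
    - {"translation": [120, -120, 40], "twist": [0, 0, -0.18]}
    - {"translation": [150, -150, 40], "twist": [0, 0, -0.22]}
    - {"translation": [180, -180, 40], "twist": [0, 0, -0.26]}
    - {"translation": [210, -210, 40], "twist": [0, 0, -0.3]}
    - {"translation": [240, -240, 30], "twist": [0, 0, -0.33]}
    - {"translation": [265, -265, 20], "twist": [0, 0, -0.358]}
    - {"translation": [285, -285, 10], "twist": [0, 0, -0.358]}
    - {"translation": [295, -295, 0], "twist": [0, 0, -0.358]}
    - {"translation": [300, -300, 0], "twist": [0, 0, -0.358]}

```text
t: 1.45
position: [0.481, 0.3486, 0.2385]
tcp_rot: [[-0.001, -0.807, 0.59], [-0.001, 0.59, 0.807], [-1.0, 0.0, -0.002]]
ft_force: [-0.2, 0.4, -0.3]
finger_gap: 0.0858
```

Run:
```python
from h import *
grab('wrist','w1')
```

```text
(no output)
```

View pics/w1.png

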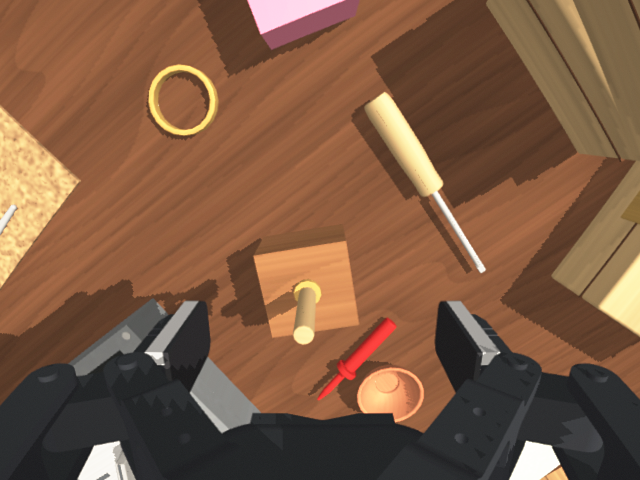

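Wrist view: the scriber's handle top is at (304,335) and its collar at (307,291). The red look-alike at (350,368) is lying on the bench.

Run:
```python
from h import *
crop('w1',240,220,140,140,5,'c3')
d=load('w1'); print(d['state']['position'])
print(atz(d,304,335,.136),atz(d,307,291,.066))
B=[atz(d,*p,.06) for p in [(254,256),(346,241),(358,325),(272,338)]];print(np.mean(B,0))
```

```text
[0.48096128 0.34856172 0.23846126]
[0.52882738 0.29833954 0.136     ] [0.52663036 0.29919467 0.066     ]
[0.52927232 0.29739278 0.06      ]
```

View pics/c3.png

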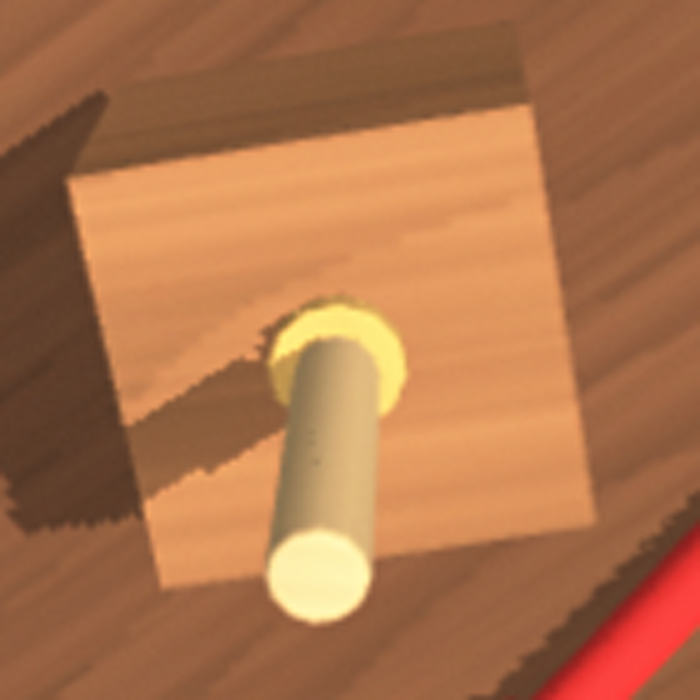

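Call:
apply_moves:
  deltas:
    - {"translation": [12, -13, -10], "twist": [0, 0, 0]}
    - {"translation": [28, -31, -30], "twist": [0, 0, 0]}
    - {"translation": [42, -46, -55], "twist": [0, 0, 0]}
    - {"translation": [47, -51, -80], "twist": [0, 0, 0]}
    - {"translation": [47, -51, -105], "twist": [0, 0, 0]}
    - {"translation": [47, -51, -125], "twist": [0, 0, 0]}
    - {"translation": [47, -51, -138], "twist": [0, 0, 0]}
    - {"translation": [47, -51, -143], "twist": [0, 0, 0]}
    - {"translation": [47, -51, -143], "twist": [0, 0, 0]}
    - {"translation": [47, -51, -143], "twist": [0, 0, 0]}

```text
t: 2.5
position: [0.5279, 0.3001, 0.0972]
tcp_rot: [[0.001, -0.809, 0.588], [0.001, 0.588, 0.809], [-1.0, -0.0, 0.001]]
ft_force: [0.3, -0.1, -0.7]
finger_gap: 0.0854
```

Run:
```python
from h import *
d=grab('wrist','w2');print(d['state']['position'])
```

```text
[0.52789764 0.30005364 0.09723056]
```

View pics/w2.png

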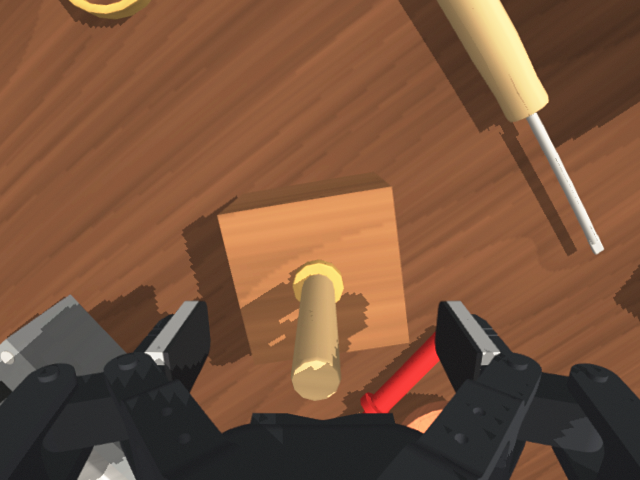

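Run:
```python
from h import *
d=load('w2');
a=atz(d,316,380,.136);b=atz(d,318.5,283,.066);print(a,b)
R=np.array(d['state']['tcp_rot']);p=np.array(d['state']['position'])
for x in (a,b):print(R.T@(x-p))
for i in range(3):
    s=observe();print(s['position'])
```

```text
[0.52816981 0.29804117 0.136     ] [0.52708395 0.29911089 0.066     ]
[-0.03877081 -0.00141785 -0.00141697]
[ 0.03122886  0.00011584 -0.00128211]
[0.52802832 0.29993451 0.09737206]
[0.52802832 0.29993451 0.09737206]
[0.52802832 0.29993451 0.09737206]
```

Call:
apply_moves:
  deltas:
    - {"translation": [-0.5, -1.5, 0], "twist": [0, 0, 0]}
    - {"translation": [-0.5, -1.5, 0], "twist": [0, 0, 0]}
    - {"translation": [-0.5, -1.5, 0], "twist": [0, 0, 0]}
    - {"translation": [-0.5, -1.5, 0], "twist": [0, 0, 0]}
    - {"translation": [-0.5, -1.5, 0], "twist": [0, 0, 0]}
    - {"translation": [-0.5, -1.5, 0], "twist": [0, 0, 0]}
    - {"translation": [-0.5, -1.5, 0], "twist": [0, 0, 0]}
    - {"translation": [-0.5, -1.5, 0], "twist": [0, 0, 0]}
  gripper: -1
  squeeze: 50

```text
t: 3.35
position: [0.5272, 0.2981, 0.0965]
tcp_rot: [[0.0, -0.809, 0.588], [0.0, 0.588, 0.809], [-1.0, -0.0, 0.0]]
ft_force: [-0.6, -0.3, 3.0]
finger_gap: 0.0135
```

Call:
apply_moves:
  deltas:
    - {"translation": [0, 0, 3], "twist": [0, 0, 0]}
    - {"translation": [0, 0, 10], "twist": [0, 0, 0]}
    - {"translation": [0, 0, 22], "twist": [0, 0, 0]}
    - {"translation": [0, 0, 37], "twist": [0, 0, 0]}
    - {"translation": [0, 0, 52], "twist": [0, 0, 0]}
    - {"translation": [0, 0, 66], "twist": [0, 0, 0]}
    - {"translation": [0, 0, 75], "twist": [0, 0, 0]}
    - {"translation": [0, 0, 75], "twist": [0, 0, 0]}

```text
t: 4.15
position: [0.5278, 0.2982, 0.1731]
tcp_rot: [[0.002, -0.809, 0.588], [0.001, 0.588, 0.809], [-1.0, -0.001, 0.003]]
ft_force: [0.2, 0.6, -0.9]
finger_gap: 0.0138
```

Call:
apply_moves:
  deltas:
    - {"translation": [-3, -10, 0], "twist": [0, 0, 0]}
    - {"translation": [-9, -30, 0], "twist": [0, 0, 0]}
    - {"translation": [-17, -60, 0], "twist": [0, 0, 0]}
    - {"translation": [-25, -90, 0], "twist": [0, 0, 0]}
    - {"translation": [-33, -120, 0], "twist": [0, 0, 0]}
    - {"translation": [-42, -150, 0], "twist": [0, 0, 0]}
    - {"translation": [-48, -172, 0], "twist": [0, 0, 0]}
    - {"translation": [-50, -182, 0], "twist": [0, 0, 0]}
    - {"translation": [-51, -188, 0], "twist": [0, 0, 0]}
    - {"translation": [-51, -188, 0], "twist": [0, 0, 0]}
    - {"translation": [-51, -188, 0], "twist": [0, 0, 0]}

```text
t: 5.25
position: [0.4763, 0.1109, 0.1712]
tcp_rot: [[0.0, -0.809, 0.587], [0.0, 0.587, 0.809], [-1.0, 0.0, 0.0]]
ft_force: [-0.0, -0.3, -1.0]
finger_gap: 0.0138
```

Run:
```python
from h import *
d=grab('wrist','w3');print(d['state']['position'],d['state']['tcp_rot'],d['state']['ft_force'])
grab('top','top1');grab('scene','scene1')
crop('scene1',240,150,240,180,3,'c5')
```

```text
[0.4763421  0.11093712 0.17115498] [[ 9.41853774e-05 -8.09386437e-01  5.87276415e-01]
 [ 4.23336664e-04  5.87276397e-01  8.09386344e-01]
 [-9.99999906e-01  1.72383280e-04  3.97955803e-04]] [-0.00262195 -0.26871199 -1.0348241 ]
```

View pics/w3.png

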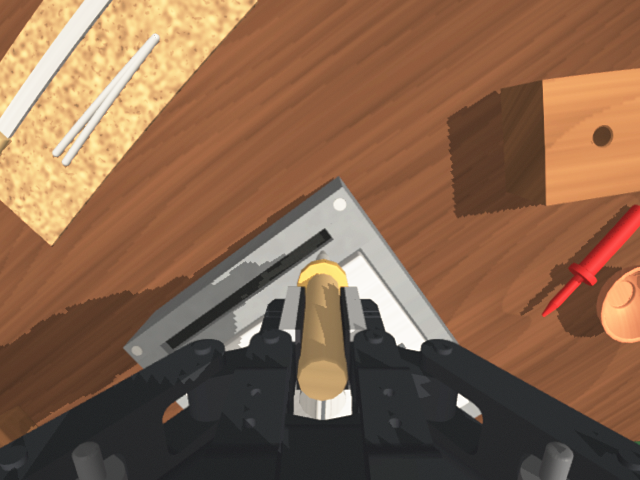

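View pics/c5.png

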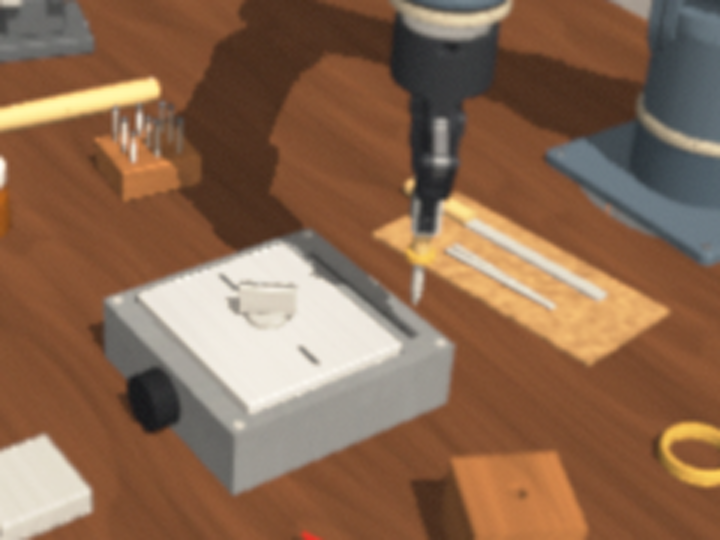

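Run:
```python
from h import *
crop('w3',110,170,270,200,3,'c6')
crop('w3',280,215,100,100,6,'c7')
```

```text
(no output)
```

View pics/c6.png

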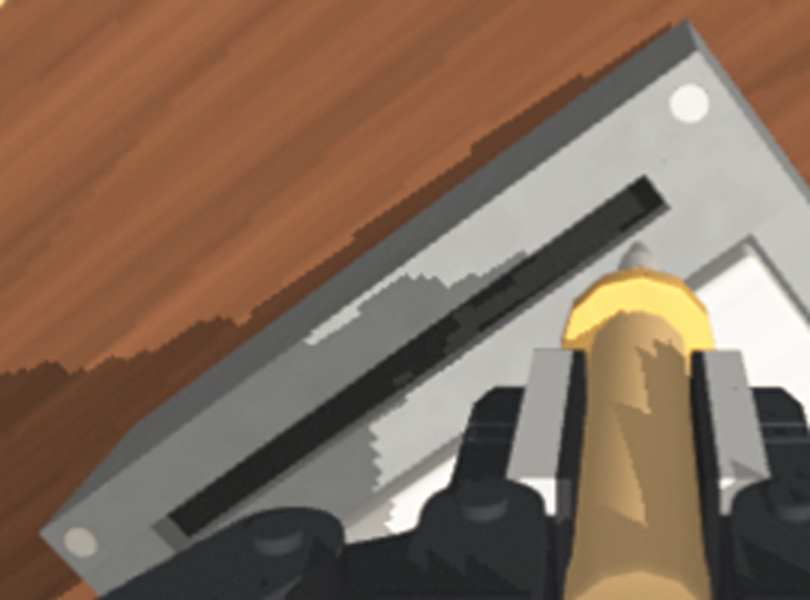

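View pics/c7.png

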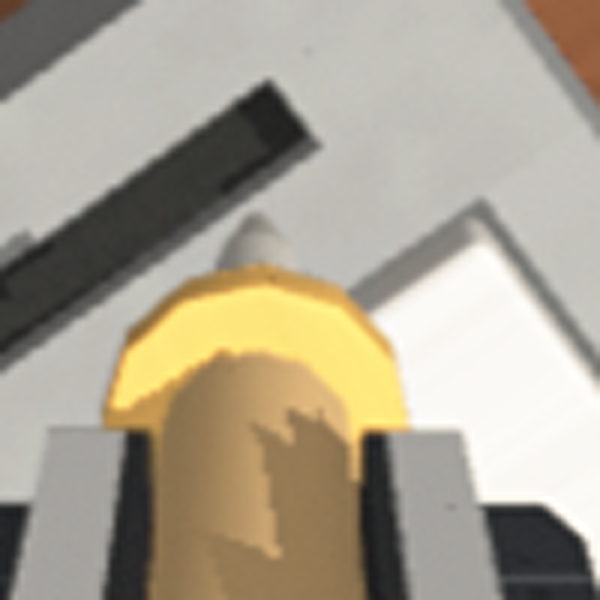

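Run:
```python
from h import *
d=load('w3')
c=lambda u,v,z:atz(d,110+(u+.5)/3-.5,170+(v+.5)/3-.5,z)
L=c(657,191,.06);Rr=c(170,540,.06);print(L,Rr,np.linalg.norm(L-Rr))
# mid-groove edges
for a,b in [((645,175),(668,207)),((152,526),(187,553))]: print(c(*a,.06),c(*b,.06))
# corners of housing
print('corner fl',c(688,20,.06),'screws',c(689,103,.06),c(80,542,.06))
print('tip',atz(d,323.3,251.5,.0905))
print('hole',atz(d,603,136,.06))
R=np.array(d['state']['tcp_rot']);p=np.array(d['state']['position']);print(R.T@(atz(d,323.3,251.5,.0905)-p))
d=load('top1')
crop('top1',220,200,130,110,6,'c8')
```

```text
[0.47742018 0.11604567 0.06      ] [ 0.47934989 -0.03253424  0.06      ] 0.14859244589140005
[0.47293325 0.11603621 0.06      ] [0.48181323 0.11587701 0.06      ]
[ 0.47386794 -0.03354149  0.06      ] [ 0.48451427 -0.0315433   0.06      ]
corner fl [0.45086475 0.14317854 0.06      ] screws [0.4655265  0.13306023 0.06      ] [ 0.46669517 -0.05195636  0.06      ]
tip [0.47746799 0.11151171 0.0905    ]
hole [0.52865777 0.29834207 0.06      ]
[ 0.08065532 -0.00058775  0.00109418]
```

View pics/c8.png

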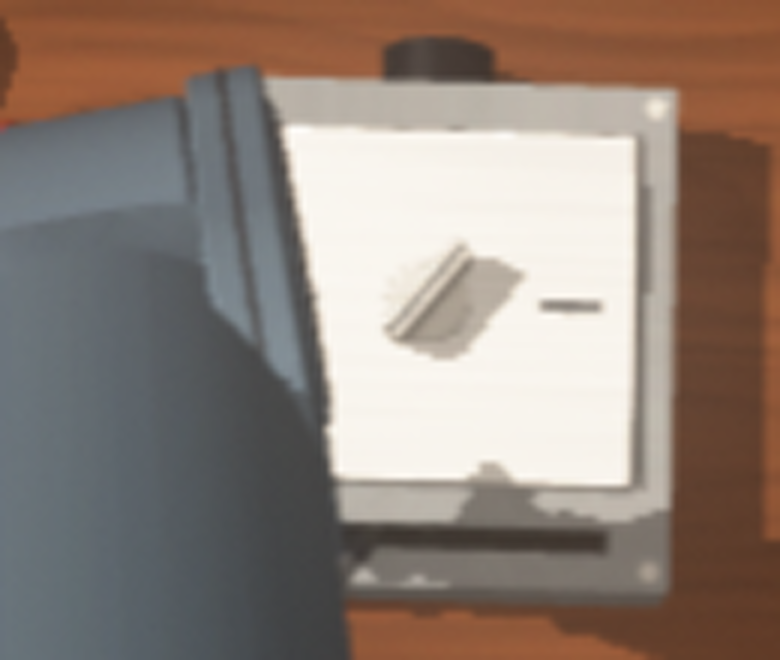

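Call:
apply_moves:
  deltas:
    - {"translation": [0.2, 0.5, -8], "twist": [0, 0, 0]}
    - {"translation": [0.2, 0.5, -18], "twist": [0, 0, 0]}
    - {"translation": [0.2, 0.5, -26], "twist": [0, 0, 0]}
    - {"translation": [0.2, 0.5, -31], "twist": [0, 0, 0]}
    - {"translation": [0.2, 0.5, -34], "twist": [0, 0, 0]}
    - {"translation": [0.2, 0.5, -35], "twist": [0, 0, 0]}
    - {"translation": [0.2, 0.5, -35], "twist": [0, 0, 0]}

```text
t: 6.1
position: [0.4763, 0.1104, 0.1363]
tcp_rot: [[0.0, -0.809, 0.588], [-0.0, 0.588, 0.809], [-1.0, -0.0, -0.0]]
ft_force: [0.1, 0.4, -0.8]
finger_gap: 0.0138
```

Run:
```python
from h import *
d=grab('wrist','w4');print(d['state']['position'],d['state']['ft_force'])
crop('w4',220,170,160,130,5,'c9')
grab('scene','scene2');crop('scene2',320,200,120,90,6,'c10')
```

```text
[0.47634829 0.11037592 0.13625519] [ 0.0636873   0.38504022 -0.75178161]
```

View pics/c9.png

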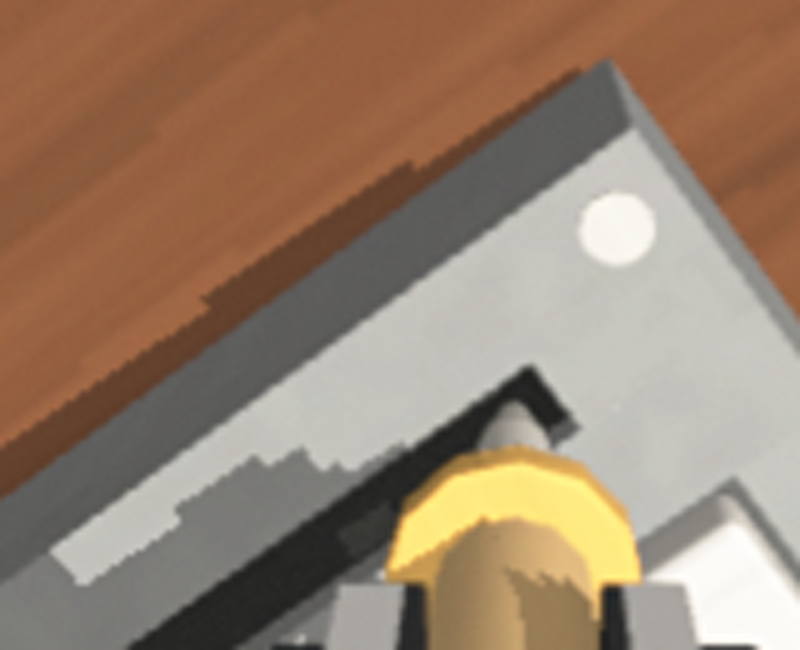

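View pics/c10.png

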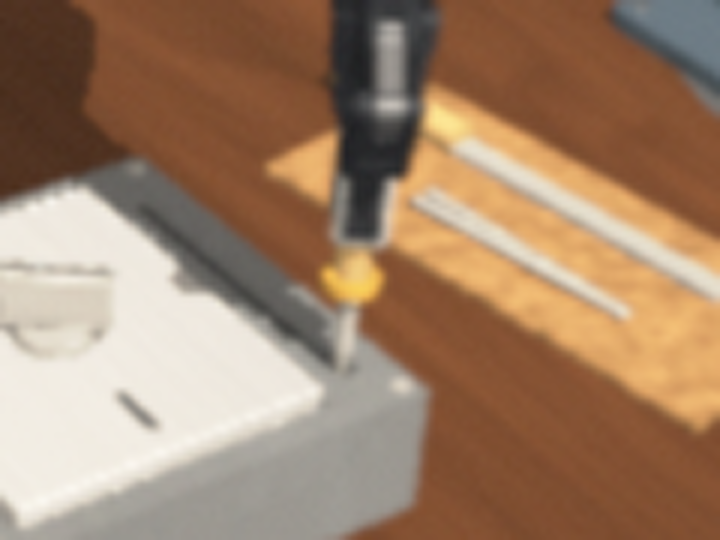

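Run:
```python
from h import *
d=load('w4')
c=lambda u,v,z:atz(d,220+(u+.5)/5-.5,170+(v+.5)/5-.5,z)
print('end',c(530,365,.06),c(578,425,.06),c(554,395,.06))
print('tip',c(515,406,.055), 'far-edge line pt', c(130,650,.06), c(240,650,.06))
```

```text
end [0.47277121 0.1159232  0.06      ] [0.48184354 0.11616877 0.06      ] [0.47728624 0.11604541 0.06      ]
tip [0.47703889 0.11072243 0.055     ] far-edge line pt [0.47348351 0.05642191 0.06      ] [0.48119546 0.06713806 0.06      ]
```

Call:
apply_moves:
  deltas:
    - {"translation": [0.2, 1, -0.5], "twist": [0, 0, 0]}
    - {"translation": [0.2, 2, -1], "twist": [0, 0, 0]}
    - {"translation": [0.2, 2, -1], "twist": [0, 0, 0]}
    - {"translation": [0.2, -2, -1], "twist": [0, 0, 0]}
    - {"translation": [0.3, -6, -1], "twist": [0, 0, 0]}
    - {"translation": [0.3, -10, -1], "twist": [0, 0, 0]}
    - {"translation": [0.3, -14, -1], "twist": [0, 0, 0]}
    - {"translation": [0.4, -18, -1], "twist": [0, 0, 0]}
    - {"translation": [0.4, -22, -1], "twist": [0, 0, 0]}
    - {"translation": [0.5, -26, -1], "twist": [0, 0, 0]}
    - {"translation": [0.5, -30, -1], "twist": [0, 0, 0]}
    - {"translation": [0.5, -34, -1], "twist": [0, 0, 0]}
    - {"translation": [0.6, -38, -1], "twist": [0, 0, 0]}
    - {"translation": [0.6, -42, -1], "twist": [0, 0, 0]}
    - {"translation": [0.6, -46, -1], "twist": [0, 0, 0]}
    - {"translation": [0.7, -50, -1], "twist": [0, 0, 0]}
    - {"translation": [0.7, -54, -1], "twist": [0, 0, 0]}
    - {"translation": [0.7, -58, -1], "twist": [0, 0, 0]}
    - {"translation": [0.8, -62, -1], "twist": [0, 0, 0]}
    - {"translation": [0.8, -66, -1], "twist": [0, 0, 0]}

```text
t: 8.2
position: [0.477, 0.0441, 0.1353]
tcp_rot: [[-0.0, -0.809, 0.588], [-0.0, 0.588, 0.809], [-1.0, 0.0, -0.0]]
ft_force: [-0.0, 0.0, -0.5]
finger_gap: 0.0138
```

Call:
apply_moves:
  deltas:
    - {"translation": [0, -4, 0], "twist": [0, 0, 0]}
    - {"translation": [0.1, -8, 0], "twist": [0, 0, 0]}
    - {"translation": [0.1, -12, 0], "twist": [0, 0, 0]}
    - {"translation": [0.1, -16, 0], "twist": [0, 0, 0]}
    - {"translation": [0.2, -20, 0], "twist": [0, 0, 0]}
    - {"translation": [0.2, -24, 0], "twist": [0, 0, 0]}
    - {"translation": [0.2, -28, 0], "twist": [0, 0, 0]}
    - {"translation": [0.3, -32, 0], "twist": [0, 0, 0]}
    - {"translation": [0.3, -36, 0], "twist": [0, 0, 0]}
    - {"translation": [0.4, -40, 0], "twist": [0, 0, 0]}
    - {"translation": [0.4, -44, 0], "twist": [0, 0, 0]}
    - {"translation": [0.4, -48, 0], "twist": [0, 0, 0]}
    - {"translation": [0.5, -52, 0], "twist": [0, 0, 0]}
    - {"translation": [0.5, -56, 0], "twist": [0, 0, 0]}
    - {"translation": [0.5, -60, 0], "twist": [0, 0, 0]}
    - {"translation": [0.6, -64, 0], "twist": [0, 0, 0]}
    - {"translation": [0.6, -68, 0], "twist": [0, 0, 0]}
    - {"translation": [0.6, -72, 0], "twist": [0, 0, 0]}
    - {"translation": [0.6, -74, 0], "twist": [0, 0, 0]}
    - {"translation": [0.6, -74, 0], "twist": [0, 0, 0]}

```text
t: 10.2
position: [0.4777, -0.0299, 0.1353]
tcp_rot: [[0.0, -0.808, 0.589], [-0.0, 0.589, 0.808], [-1.0, -0.0, -0.0]]
ft_force: [-0.3, 0.5, -0.9]
finger_gap: 0.0138
```

Run:
```python
from h import *
d=grab('wrist','w5');print(d['state']['position'],d['state']['ft_force'])
crop('w5',220,170,160,130,5,'c11')
```

```text
[ 0.47767362 -0.02993228  0.13531236] [-0.33210758  0.47214878 -0.87727988]
```

View pics/c11.png

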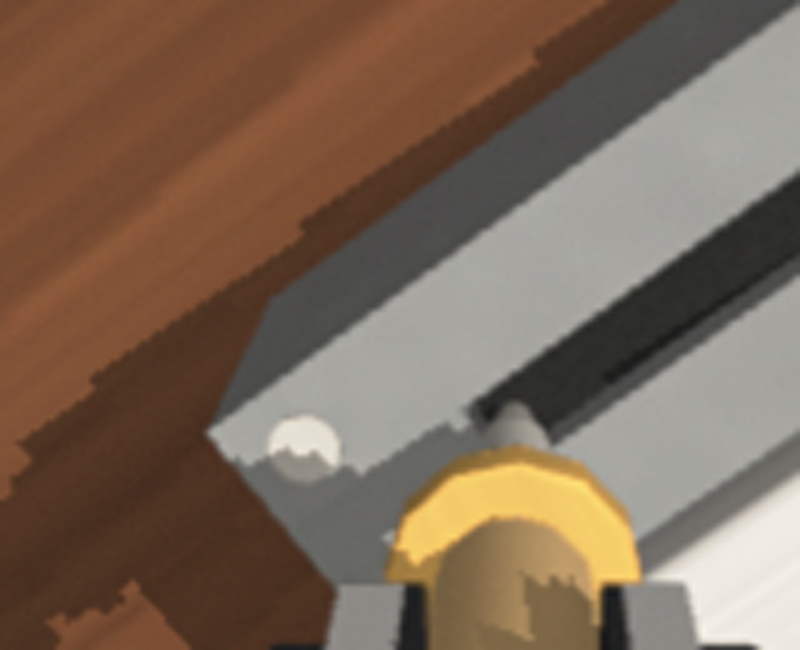

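Run:
```python
from h import *
d=load('w5')
c=lambda u,v,z:atz(d,220+(u+.5)/5-.5,170+(v+.5)/5-.5,z)
print('corner',c(466,412,.06),'far edge',c(800,180,.06),'near edge',c(800,256,.06),c(560,440,.06))
print('tip',c(515,406,.054))
```

```text
corner [ 0.47410524 -0.03341726  0.06      ] far edge [0.47414496 0.01241871 0.06      ] near edge [0.48132581 0.00761691 0.06      ] [ 0.48315951 -0.02670809  0.06      ]
tip [ 0.47838092 -0.02960082  0.054     ]
```

Call:
apply_moves:
  deltas:
    - {"translation": [0, -0.8, 0], "twist": [0, 0, 0]}
    - {"translation": [0, -0.8, 3], "twist": [0, 0, 0]}
    - {"translation": [0, -0.8, 10], "twist": [0, 0, 0]}
    - {"translation": [0, -0.8, 22], "twist": [0, 0, 0]}
    - {"translation": [0, 5, 33], "twist": [0, 0, 0]}
    - {"translation": [3, 20, 40], "twist": [0, 0, 0]}
    - {"translation": [8, 50, 42], "twist": [0, 0, 0]}
    - {"translation": [13, 85, 42], "twist": [0, 0, 0]}
    - {"translation": [19, 125, 42], "twist": [0, 0, 0]}
    - {"translation": [25, 165, 42], "twist": [0, 0, 0]}
    - {"translation": [31, 205, 42], "twist": [0, 0, 0]}
    - {"translation": [37, 245, 42], "twist": [0, 0, 0]}
    - {"translation": [43, 280, 42], "twist": [0, 0, 0]}
    - {"translation": [47, 305, 42], "twist": [0, 0, 0]}
    - {"translation": [49, 320, 42], "twist": [0, 0, 0]}
    - {"translation": [50, 326, 42], "twist": [0, 0, 0]}
    - {"translation": [50, 328, 42], "twist": [0, 0, 0]}
    - {"translation": [50, 328, 42], "twist": [0, 0, 0]}

```text
t: 12.05
position: [0.5277, 0.2971, 0.1774]
tcp_rot: [[-0.0, -0.808, 0.589], [-0.001, 0.589, 0.808], [-1.0, -0.0, -0.001]]
ft_force: [-0.5, -0.5, -0.9]
finger_gap: 0.0139
```

Run:
```python
from h import *
d=grab('wrist','w6');print(d['state']['position'],d['state']['ft_force'])
crop('w6',220,170,200,150,4,'c12')
```

```text
[0.52773854 0.29712048 0.17743289] [-0.52073844 -0.53955168 -0.87747469]
```

View pics/c12.png

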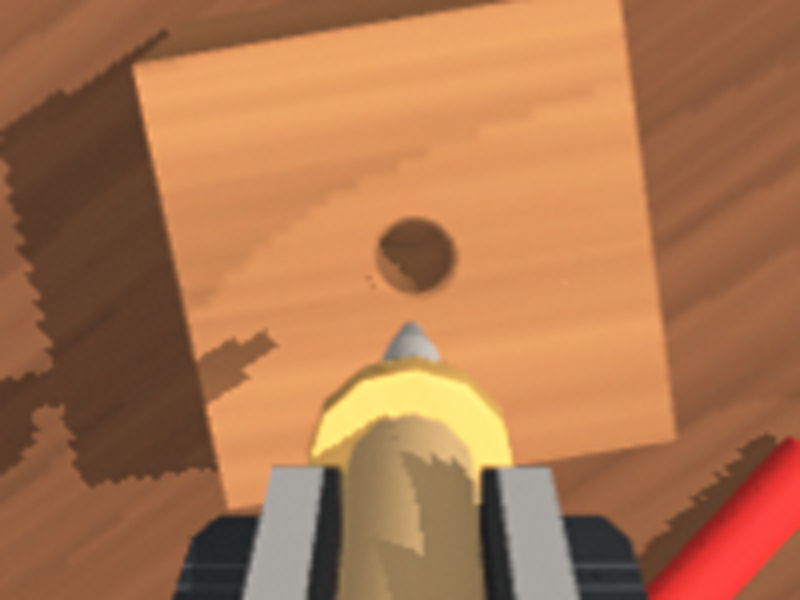

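Run:
```python
from h import *
d=load('w6')
c=lambda u,v,z:atz(d,220+(u+.5)/4-.5,170+(v+.5)/4-.5,z)
h=c(417,256,.06);t=c(411,328,.096);print(h,t,h-t)
```

```text
[0.52852071 0.29844247 0.06      ] [0.52880219 0.29697053 0.096     ] [-0.00028148  0.00147193 -0.036     ]
```

Call:
apply_moves:
  deltas:
    - {"translation": [-0.2, 1.3, -8], "twist": [0, 0, 0]}
    - {"translation": [-0.2, 1.3, -20], "twist": [0, 0, 0]}
    - {"translation": [-0.2, 1.3, -30], "twist": [0, 0, 0]}
    - {"translation": [-0.2, 1.3, -38], "twist": [0, 0, 0]}
    - {"translation": [-0.2, 1.3, -46], "twist": [0, 0, 0]}
    - {"translation": [-0.2, 1.3, -55], "twist": [0, 0, 0]}
    - {"translation": [-0.2, 1.3, -64], "twist": [0, 0, 0]}
    - {"translation": [-0.2, 1.3, -71], "twist": [0, 0, 0]}
    - {"translation": [-0.2, 1.3, -76], "twist": [0, 0, 0]}
    - {"translation": [-0.2, 1.3, -79], "twist": [0, 0, 0]}
    - {"translation": [-0.2, 1.3, -80], "twist": [0, 0, 0]}
    - {"translation": [-0.2, 1.3, -80.5], "twist": [0, 0, 0]}
    - {"translation": [-0.2, 1.3, -80.5], "twist": [0, 0, 0]}

```text
t: 13.4
position: [0.5276, 0.2998, 0.097]
tcp_rot: [[0.0, -0.809, 0.588], [0.0, 0.588, 0.809], [-1.0, -0.0, 0.0]]
ft_force: [0.1, 0.2, -1.0]
finger_gap: 0.0135
```

Call:
apply_moves:
  deltas:
    - {"translation": [0, -1.2, -0.3], "twist": [0, 0, 0]}
    - {"translation": [0, -1.2, -0.6], "twist": [0, 0, 0]}
    - {"translation": [0, -1.2, -0.8], "twist": [0, 0, 0]}

```text
t: 13.7
position: [0.5276, 0.2983, 0.0964]
tcp_rot: [[0.0, -0.809, 0.588], [0.0, 0.588, 0.809], [-1.0, -0.0, 0.0]]
ft_force: [-1.4, -1.0, 5.5]
finger_gap: 0.0137
```

Call:
apply_moves:
  deltas:
    - {"translation": [0, 0, 0], "twist": [0, 0, 0]}
    - {"translation": [0, 0, 0], "twist": [0, 0, 0]}
    - {"translation": [0, 0, 0], "twist": [0, 0, 0]}
    - {"translation": [0, 0, 0], "twist": [0, 0, 0]}
    - {"translation": [0, 0, 0], "twist": [0, 0, 0]}
  gripper: 1

```text
t: 14.2
position: [0.5274, 0.2985, 0.0959]
tcp_rot: [[-0.0, -0.809, 0.588], [-0.0, 0.588, 0.809], [-1.0, 0.0, -0.0]]
ft_force: [-0.1, 0.3, 0.3]
finger_gap: 0.0842
```

Run:
```python
from h import *
d=grab('wrist','w7');print(d['state']['position'],d['state']['ft_force'],d['state']['finger_gap'])
grab('scene','scene3');crop('scene3',360,260,110,100,6,'c13')
```

```text
[0.52743899 0.29854301 0.09592866] [-0.1245451   0.27427965  0.31533164] 0.08418230802462615
```

View pics/w7.png

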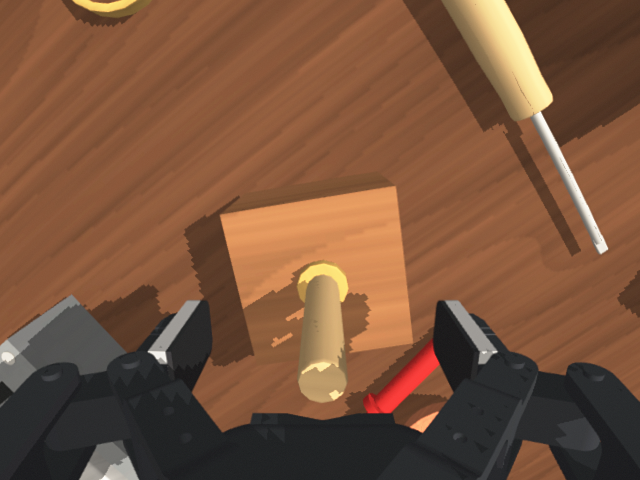

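View pics/c13.png

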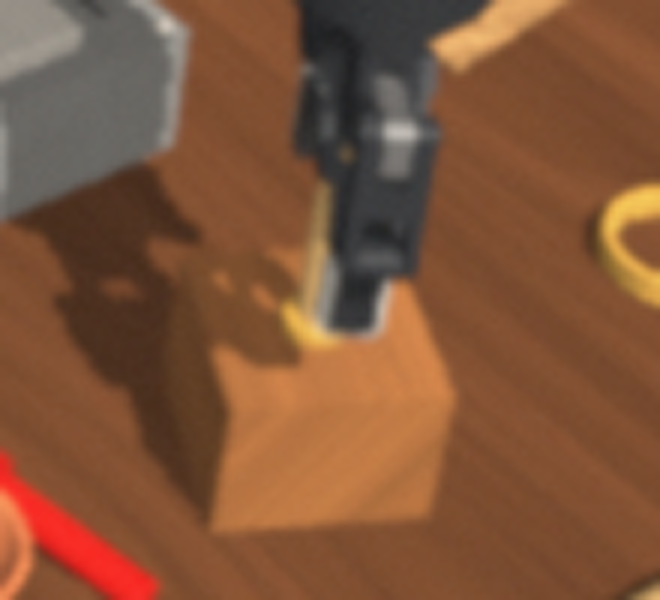

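Call:
apply_moves:
  deltas:
    - {"translation": [0, 0, 10], "twist": [0, 0, 0]}
    - {"translation": [0, 0, 30], "twist": [0, 0, 0]}
    - {"translation": [0, 0, 55], "twist": [0, 0, 0]}
    - {"translation": [0, -5, 80], "twist": [0, 0, 0]}
    - {"translation": [4, -25, 98], "twist": [0, 0, 0]}
    - {"translation": [11, -60, 104], "twist": [0, 0, 0]}
    - {"translation": [18, -100, 104], "twist": [0, 0, 0]}
    - {"translation": [25, -140, 104], "twist": [0, 0, 0]}
    - {"translation": [32, -180, 104], "twist": [0, 0, 0]}
    - {"translation": [38, -215, 104], "twist": [0, 0, 0]}
    - {"translation": [42, -240, 104], "twist": [0, 0, 0]}
    - {"translation": [44, -252, 104], "twist": [0, 0, 0]}
    - {"translation": [44, -256, 104], "twist": [0, 0, 0]}
    - {"translation": [44, -256, 104], "twist": [0, 0, 0]}

```text
t: 15.7
position: [0.5714, 0.0433, 0.2002]
tcp_rot: [[0.0, -0.809, 0.588], [0.001, 0.588, 0.809], [-1.0, 0.0, 0.0]]
ft_force: [-0.0, 0.4, 0.2]
finger_gap: 0.0851
```

Run:
```python
from h import *
d=grab('wrist','w8');print(d['state']['position'],d['state']['ft_force'],d['state']['finger_gap'],d['state']['q'])
crop('w8',180,150,270,200,3,'c14')
```

```text
[0.571372   0.04326443 0.20019114] [-0.02238137  0.43504572  0.18211413] 0.08513145748567127 [-14.94531562  26.74313705   8.8941501  101.47916328  -5.09548038
  52.15921503  50.13577464]
```

View pics/w8.png

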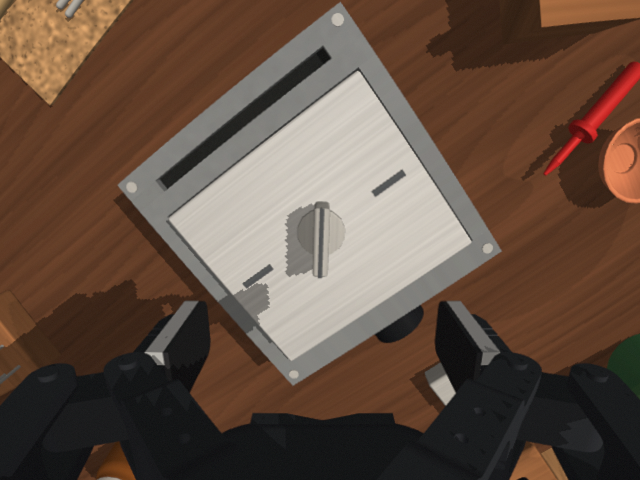

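View pics/c14.png

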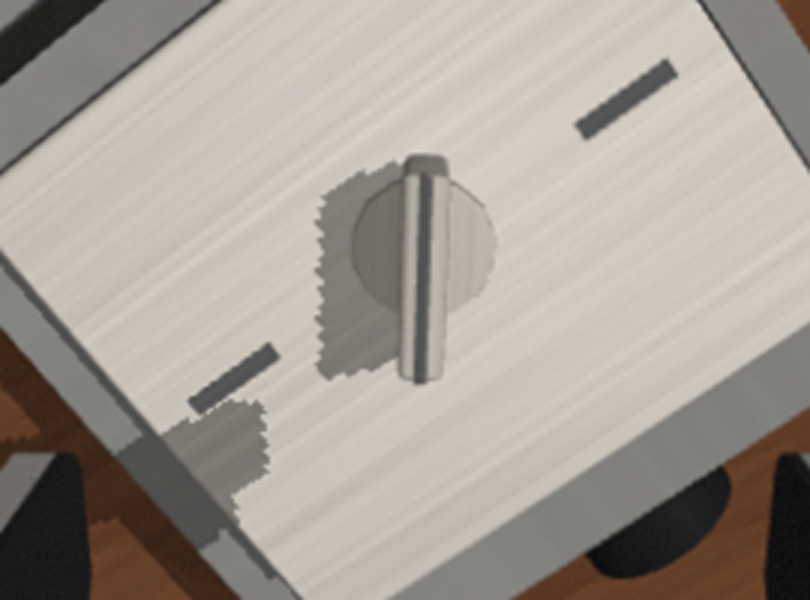

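Run:
```python
from h import *
d=load('w8')
c=lambda u,v,z:atz(d,180+(u+.5)/3-.5,150+(v+.5)/3-.5,z)
a,b=c(426.5,175,.1),c(420,382,.1)
L,Rr=c(627,99,.068),c(234,378,.068)
print('wing',a,b,(a+b)/2,np.linalg.norm(a-b),np.degrees(np.arctan2(*(b-a)[[1,0]])))
print('marks',L,Rr,(L+Rr)/2,np.linalg.norm(L-Rr),'y-axis deg',np.degrees(np.arctan2(*(L-Rr)[[1,0]])))
# screws/corners for yaw
w=lambda u,v:atz(d,u,v,.06)
s=[w(338,19),w(131,187),w(294,374),w(488,248)]
for i in range(4):
  e=s[(i+1)%4]-s[i]; print(np.linalg.norm(e),np.degrees(np.arctan2(e[1],e[0])))
R=np.array(d['state']['tcp_rot']);print('jaw',np.degrees(np.arctan2(R[1,2],R[0,2])))
```

```text
wing [0.55425613 0.05603991 0.1       ] [0.59038341 0.02805393 0.1       ] [0.57231977 0.04204692 0.1       ] 0.04569896391228051 -37.76313656255454
marks [0.57220803 0.10016758 0.068     ] [ 0.57278699 -0.01612898  0.068     ] [0.57249751 0.0420193  0.068     ] 0.11629800234962683 y-axis deg 90.2852307909088
0.18536912485986545 -89.67451053298562
0.19437640415489588 0.5267731697512242
0.18495983779282119 90.40204926441493
0.19412825016162757 -179.59381725560587
jaw 53.99477377652743
```

Call:
apply_moves:
  deltas:
    - {"translation": [0, -0.6, -10], "twist": [0, 0, -0.015]}
    - {"translation": [0, -1.2, -30], "twist": [0, 0, -0.031]}
    - {"translation": [0, -1.2, -55], "twist": [0, 0, -0.031]}
    - {"translation": [0, -1.2, -80], "twist": [0, 0, -0.031]}
    - {"translation": [0, -1.2, -98], "twist": [0, 0, -0.031]}
    - {"translation": [0, -1.2, -109], "twist": [0, 0, -0.031]}
    - {"translation": [0, -1.2, -113], "twist": [0, 0, -0.031]}
    - {"translation": [0, -1.2, -113], "twist": [0, 0, -0.031]}
    - {"translation": [0, -1.2, -113], "twist": [0, 0, -0.031]}

```text
t: 16.65
position: [0.5719, 0.0415, 0.0876]
tcp_rot: [[0.001, -0.79, 0.613], [0.0, 0.613, 0.79], [-1.0, -0.001, 0.001]]
ft_force: [0.5, 1.3, -0.1]
finger_gap: 0.0851
```

Run:
```python
from h import *
d=grab('wrist','w9');print(d['state']['position'],d['state']['ft_force'],d['state']['finger_gap'])
```

```text
[0.57191744 0.04151236 0.08764072] [ 0.46854472  1.34754306 -0.12333911] 0.08508760599465347
```

View pics/w9.png

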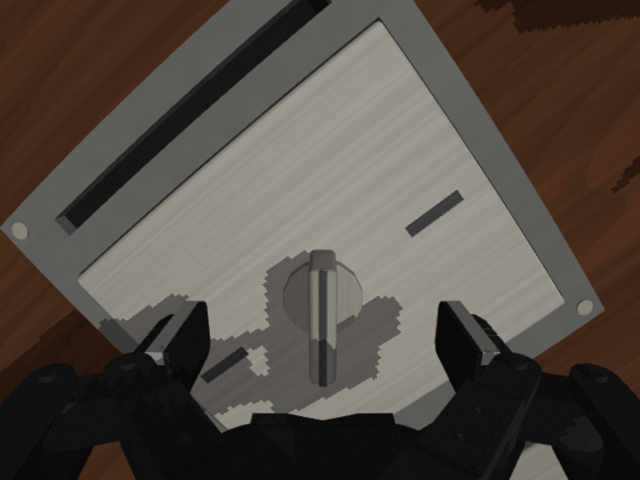

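Call:
apply_moves:
  deltas:
    - {"translation": [0, 0, -1], "twist": [0, 0, 0]}
    - {"translation": [0, 0, -1], "twist": [0, 0, 0]}
    - {"translation": [0, 0, -1], "twist": [0, 0, 0]}
    - {"translation": [0, 0, -1], "twist": [0, 0, 0]}
    - {"translation": [0, 0, -1], "twist": [0, 0, 0]}
    - {"translation": [0, 0, -1], "twist": [0, 0, 0]}
    - {"translation": [0, 0, -1], "twist": [0, 0, 0]}
    - {"translation": [0, 0, -1], "twist": [0, 0, 0]}
  gripper: -1
  squeeze: 50

```text
t: 17.5
position: [0.5718, 0.0416, 0.0862]
tcp_rot: [[0.001, -0.79, 0.613], [0.0, 0.613, 0.79], [-1.0, -0.0, 0.001]]
ft_force: [0.1, 2.1, 4.3]
finger_gap: 0.0088
```

Call:
apply_moves:
  deltas:
    - {"translation": [0, 0, 0.5], "twist": [0, 0, 0]}
    - {"translation": [0, 0, 0.8], "twist": [0, 0, 0]}

```text
t: 17.7
position: [0.5717, 0.0416, 0.0863]
tcp_rot: [[0.0, -0.79, 0.613], [0.0, 0.613, 0.79], [-1.0, -0.0, 0.0]]
ft_force: [4.4, 2.1, -9.7]
finger_gap: 0.0089
```

Call:
apply_moves:
  deltas:
    - {"translation": [0, 0, -0.4], "twist": [0, 0, 0]}
    - {"translation": [0, 0, -0.4], "twist": [0, 0, -0.03]}
    - {"translation": [0, 0, -0.4], "twist": [0, 0, -0.09]}
    - {"translation": [0, 0, -0.4], "twist": [0, 0, -0.17]}
    - {"translation": [0, 0, -0.4], "twist": [0, 0, -0.25]}
    - {"translation": [0, 0, -0.4], "twist": [0, 0, -0.33]}
    - {"translation": [0, 0, -0.4], "twist": [0, 0, -0.41]}
    - {"translation": [0, 0, -0.4], "twist": [0, 0, -0.49]}

```text
t: 18.5
position: [0.5715, 0.0415, 0.0863]
tcp_rot: [[0.0, -0.405, 0.914], [0.0, 0.914, 0.405], [-1.0, 0.0, 0.0]]
ft_force: [3.4, 2.6, -5.3]
finger_gap: 0.0089
```

Call:
apply_moves:
  deltas:
    - {"translation": [0, 0, 0], "twist": [0, 0, -0.08]}
    - {"translation": [0, 0, 0], "twist": [0, 0, -0.16]}
    - {"translation": [0, 0, 0], "twist": [0, 0, -0.24]}
    - {"translation": [0, 0, 0], "twist": [0, 0, -0.32]}
    - {"translation": [0, 0, 0], "twist": [0, 0, -0.37]}
    - {"translation": [0, 0, 0], "twist": [0, 0, -0.4]}
    - {"translation": [0, 0, 0], "twist": [0, 0, -0.411]}
    - {"translation": [0, 0, 0], "twist": [0, 0, -0.411]}
    - {"translation": [0, 0, 0], "twist": [0, 0, -0.411]}

```text
t: 19.4
position: [0.5713, 0.0414, 0.0863]
tcp_rot: [[-0.0, -0.011, 1.0], [0.0, 1.0, 0.011], [-1.0, 0.0, -0.0]]
ft_force: [2.4, 3.8, -4.8]
finger_gap: 0.0088
```

Run:
```python
from h import *
d=grab('wrist','w10');s=d['state'];print(s['position'],s['ft_force'],s['torque'],s['finger_gap'],np.array(s['tcp_rot']).round(4).tolist())
```

```text
[0.57133282 0.04143769 0.08632666] [ 2.4468456   3.81629705 -4.75840331] [ 0.68611047 -0.55642001 -0.06467299] 0.008788818537378267 [[-0.0003, -0.0105, 0.9999], [0.0002, 0.9999, 0.0105], [-1.0, 0.0002, -0.0003]]
```

View pics/w10.png

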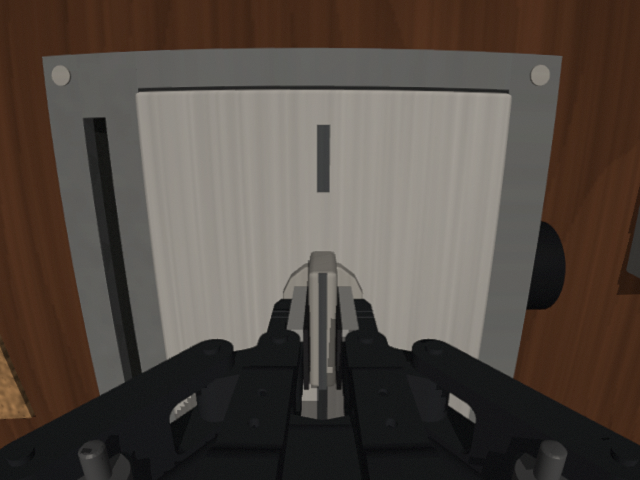

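Call:
apply_moves:
  deltas:
    - {"translation": [0, 0, 0], "twist": [0, 0, 0]}
    - {"translation": [0, 0, 0], "twist": [0, 0, 0]}
    - {"translation": [0, 0, 0], "twist": [0, 0, 0]}
    - {"translation": [0, 0, 0], "twist": [0, 0, 0]}
    - {"translation": [0, 0, 20], "twist": [0, 0, 0]}
    - {"translation": [0, 0, 50], "twist": [0, 0, 0]}
    - {"translation": [0, 0, 85], "twist": [0, 0, 0]}
    - {"translation": [0, 0, 105], "twist": [0, 0, 0]}
    - {"translation": [0, 0, 114], "twist": [0, 0, 0]}
    - {"translation": [0, 0, 114], "twist": [0, 0, 0]}
    - {"translation": [0, 0, 114], "twist": [0, 0, 0]}
  gripper: 1

```text
t: 20.55
position: [0.5709, 0.0414, 0.1994]
tcp_rot: [[-0.001, -0.01, 1.0], [-0.0, 1.0, 0.01], [-1.0, -0.0, -0.001]]
ft_force: [0.3, 0.2, -0.3]
finger_gap: 0.0847
```

Run:
```python
from h import *
d=grab('wrist','w11');s=d['state'];print(s['position'],s['ft_force'],s['torque'],s['finger_gap'],np.array(s['tcp_rot']).round(4).tolist())
crop('w11',220,120,200,240,2.5,'c15')
grab('top','top2'); grab('scene','scene4')
```

```text
[0.57087199 0.04143444 0.19938478] [ 0.28401081  0.18831928 -0.34017722] [-0.01504162  0.00702048 -0.00445788] 0.08474057822487231 [[-0.0014, -0.0102, 0.9999], [-0.0, 0.9999, 0.0102], [-1.0, -0.0, -0.0014]]
```

View pics/c15.png

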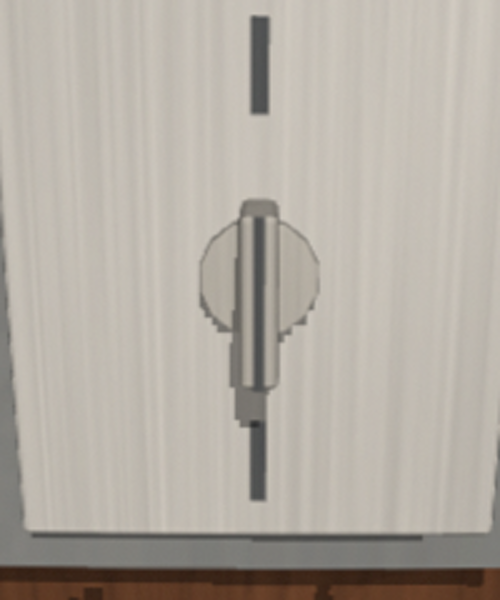

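View pics/scene4.png

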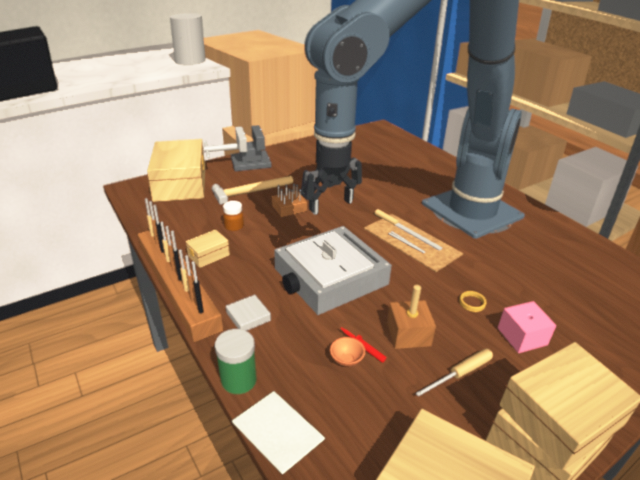

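Run:
```python
from h import *
d=load('w11')
c=lambda u,v,z:atz(d,220+(u+.5)/2.5-.5,120+(v+.5)/2.5-.5,z)
ang=lambda a,b:np.degrees(np.arctan2(*(a-b)[[1,0]]))
# subpixel: dark columns per row
g=cv2.cvtColor(d['pixels'],cv2.COLOR_RGB2GRAY).astype(float)
def cen(r,u0=312,u1=337,w=4):
    row=g[r,u0:u1]; 
    k=np.argmin(row); m=row.copy(); bg=np.median(row[max(0,k-3):k+4].max()); 
    ww=np.clip(130-row,0,None); ww[np.abs(np.arange(len(row))-k)>w]=0
    return u0+(ww*np.arange(len(row))).sum()/max(ww.sum(),1e-9)
S=[(cen(r,318,329),r) for r in range(210,272,4)]
M1=[(cen(r),r) for r in range(129,163,4)];M2=[(cen(r),r) for r in range(294,318,4)]
print(np.round(S,1).tolist(),np.round(M1,1).tolist(),np.round(M2,1).tolist())
def fit(pts,z):
    P=np.array([atz(d,u,v,z) for u,v in pts]); k=np.polyfit(P[:,1],P[:,0],1); return np.degrees(k[0]),P.mean(0)
print('slot tilt dx/dy deg',fit(S,.1),'marks',fit(M1+M2,.068),fit(M1,.068),fit(M2,.068))
```

```text
[[323.1, 210.0], [323.1, 214.0], [323.1, 218.0], [323.1, 222.0], [323.1, 226.0], [323.1, 230.0], [323.1, 234.0], [323.0, 238.0], [323.0, 242.0], [323.0, 246.0], [323.0, 250.0], [323.0, 254.0], [323.0, 258.0], [323.0, 262.0], [323.0, 266.0], [323.0, 270.0]] [[323.6, 129.0], [323.6, 133.0], [323.6, 137.0], [323.5, 141.0], [323.5, 145.0], [323.5, 149.0], [323.5, 153.0], [323.5, 157.0], [323.5, 161.0]] [[322.7, 294.0], [322.7, 298.0], [322.7, 302.0], [322.7, 306.0], [322.6, 310.0], [322.7, 314.0]]
slot tilt dx/dy deg (np.float64(-0.4910835665246315), array([0.57229148, 0.04296086, 0.1       ])) marks (np.float64(-0.3576199944795086), array([0.57229399, 0.05358209, 0.068     ])) (np.float64(-0.4313087319645936), array([0.57200317, 0.10027505, 0.068     ])) (np.float64(-0.3898240641333424), array([ 0.57273023, -0.01645734,  0.068     ]))
```

Call:
apply_moves:
  deltas:
    - {"translation": [0.4, 0, -10], "twist": [0, 0, 0]}
    - {"translation": [0.8, 0, -35], "twist": [0, 0, 0]}
    - {"translation": [0.8, 0, -65], "twist": [0, 0, 0]}
    - {"translation": [0.8, 0, -92], "twist": [0, 0, 0]}
    - {"translation": [0.8, 0, -107], "twist": [0, 0, 0]}
    - {"translation": [0.8, 0, -112], "twist": [0, 0, 0]}
    - {"translation": [0.8, 0, -112], "twist": [0, 0, 0]}
    - {"translation": [0.8, 0, -112], "twist": [0, 0, 0]}

```text
t: 21.5
position: [0.5726, 0.0411, 0.0888]
tcp_rot: [[0.001, -0.01, 1.0], [-0.0, 1.0, 0.01], [-1.0, -0.0, 0.001]]
ft_force: [-0.1, 0.2, 0.9]
finger_gap: 0.0854
```

Call:
apply_moves:
  deltas:
    - {"translation": [0, 0, 0], "twist": [0, 0, 0]}
    - {"translation": [0, 0, 0], "twist": [0, 0, 0]}
    - {"translation": [0, 0, 0], "twist": [0, 0, 0]}
    - {"translation": [0, 0, 0], "twist": [0, 0, 0]}
    - {"translation": [0, 0, 0], "twist": [0, 0, 0]}
    - {"translation": [0, 0, 0], "twist": [0, 0, 0]}
    - {"translation": [0, 0, 0], "twist": [0, 0, 0]}
    - {"translation": [0, 0, 0], "twist": [0, 0, 0]}
  gripper: -1
  squeeze: 80

```text
t: 22.3
position: [0.5717, 0.0414, 0.0884]
tcp_rot: [[-0.001, -0.01, 1.0], [0.0, 1.0, 0.01], [-1.0, 0.0, -0.001]]
ft_force: [-4.0, 0.5, 5.2]
finger_gap: 0.0078
```

Call:
apply_moves:
  deltas:
    - {"translation": [0, 0, -1], "twist": [0, 0, 0]}
    - {"translation": [0, 0, -2.5], "twist": [0, 0, 0]}
    - {"translation": [0, 0, -4], "twist": [0, 0, 0]}
    - {"translation": [0, 0, -5.5], "twist": [0, 0, 0]}
    - {"translation": [0, 0, -7], "twist": [0, 0, 0]}
    - {"translation": [0, 0, -8], "twist": [0, 0, 0]}
    - {"translation": [0, 0, -8], "twist": [0, 0, 0]}

```text
t: 23.0
position: [0.5717, 0.0413, 0.0808]
tcp_rot: [[-0.001, -0.01, 1.0], [0.0, 1.0, 0.01], [-1.0, 0.0, -0.001]]
ft_force: [-6.4, -0.9, 10.3]
finger_gap: 0.0083
```

Call:
apply_moves:
  deltas:
    - {"translation": [0, 0, -0.5], "twist": [0, 0, 0]}
    - {"translation": [0, 0, -1], "twist": [0, 0, 0]}
    - {"translation": [0, 0, -1], "twist": [0, 0, 0]}
    - {"translation": [0, 0, -1], "twist": [0, 0, 0]}

```text
t: 23.4
position: [0.5717, 0.0413, 0.0806]
tcp_rot: [[-0.0, -0.01, 1.0], [0.001, 1.0, 0.01], [-1.0, 0.001, -0.0]]
ft_force: [-9.4, 1.0, 20.8]
finger_gap: 0.0081
```

Run:
```python
from h import *
d=grab('wrist','w12');s=d['state'];print(s['t'],s['position'],s['ft_force'],s['torque'],s['finger_gap'])
grab('scene','scene5');crop('scene5',260,210,180,140,4,'c16')
for p in [(322,110),(230,250),(420,200)]: print('cover',atd(d,*p))
for p in [(330,60),(120,95)]: print('frame',atd(d,*p))
g=load('w10'); print('before cover',[atd(g,*p)[2] for p in [(322,110),(230,250),(420,200)]])
```

```text
23.4 [0.57170254 0.04133288 0.0806356 ] [-9.37965476  0.98542235 20.83569108] [0.14618494 2.03913735 0.00879526] 0.008088759430820906
cover [0.57181898 0.11803033 0.0599211 ]
cover [0.53337969 0.06106238 0.05981233]
cover [0.61186129 0.08361982 0.06145023]
frame [0.57462274 0.1361497  0.06079512]
frame [0.49283519 0.12408494 0.06000981]
before cover [np.float64(0.06909410638430144), np.float64(0.0684174509446901), np.float64(0.06817241431263024)]
```

View pics/c16.png

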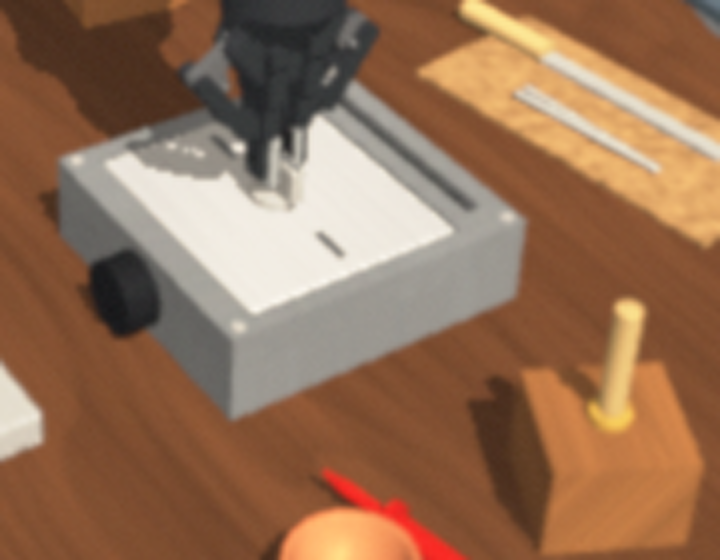

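View pics/w12.png

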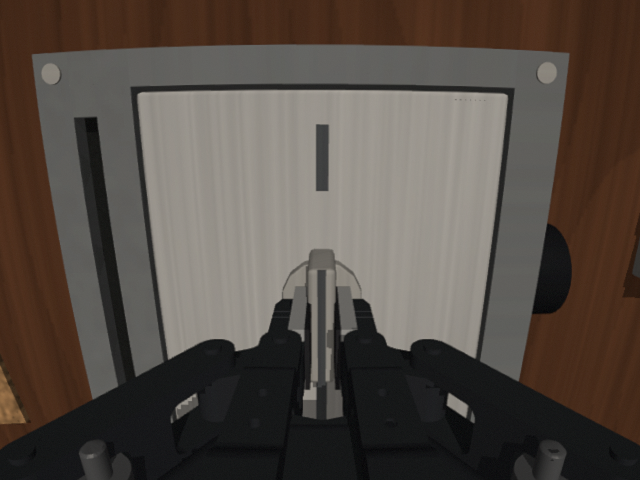

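Cover flush (depth 0.060 m against 0.068 before), wing still in line with the marks, scriber home in its block. Handing in.

Run:
```python
from rig import *
sign_off(); s=observe(); print(s['t'],s['position'],s['ft_force'])
```

```text
the job is handed in; nothing more can be done
the job is handed in; nothing more can be done
```

I did all the steps in the order asked and handed the job in at about 23.4 s, with the gripper still holding the cover flush. `sign_off()` gave no verdict.

- **Groove:** I ran the scriber's tip from left to right at 4 cm/s, about 6 mm down in the 8 mm groove. I started about 3 mm from the left end wall and finished about 3 mm from the right one. The wrist force stayed near zero at each reading, so nothing blocked the tip. The tip was kept about 2 mm off the floor, not dragged along it.
- **Scriber:** It is back in its block and released. I felt about 5.5 N as the collar seated, and the pictures show it upright with the collar on the block's top.
- **Fastener:** I turned it clockwise about 52° with the cover still up. I then let go and checked from above: the slot line was within about 0.15° of the two marks. In the last picture, with the gripper holding it again, it still looks in line.
- **Cover:** I pressed it down by the wing to its hard stop, holding with about 21 N. Its top measured about 60 mm above the bench, level with the frame, against about 68 mm before. One of the three cover readings was 61.5 mm, which I put down to depth noise.

One thing did not stay as it was: the red look-alike, which stood upright in the first pictures, was lying by the copper bowl by my second wrist view at 1.5 s. The gripper was never near it, so it seems to have fallen over by itself, and I left it alone.

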